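# Bring the salt shaker round to the measuring cup

### The job

Get the spice carousel ready for measuring salt: lift the small measuring cup up and off its hook and stand it upright in the middle of the round ledge at the front of the carousel, and let go of it. Then turn the carousel by the knob on top until the salt shaker (the short one of the four) is straight behind the cup, at the front. Finish while still gripping the knob, holding the carousel still there; leave the cup standing and the other things on the worktop alone.

Things in the scene. Friction and masses are not known exactly. Their poses are not given: they have to be found in the camera images.
- carousel: Fixed wooden foot of the spice carousel: a disc 200 mm across, 12 mm high, with a round ledge on its front. Origin at the disc's centre on the worktop, on the turning axis; its -x axis points to the front (from the axis to the ledge), z up.
- carousel_axis (a point): Point on the turning axis, 12 mm up. Above it turns a disc (196 mm across, top at z = 28 mm) with a central steel post and four jars fixed in wire rings a quarter turn apart, centres 70 mm from the axis: the salt shaker and three straight spice jars (41 mm across, 105 mm tall, dark caps, tops at z = 133 mm).
- ledge (a point): Middle of the ledge's top face, 150 mm in front of the carousel's axis, 12 mm above the worktop. The ledge is a flat round 80 mm across with a thin steel wire rim, 3 mm high, whose inside is 71 mm across.
- knob_center (a point): Centre of the fluted dark wooden knob on top of the carousel, on the axis, 178.5 mm above the worktop; knob upright, round, 32 mm across, from z = 155 to 202 mm. It is rigidly joined to the turning disc, so turning the knob turns the jars.
- knob: The same knob; origin at the centre of its underside, z up; it turns with the jars.
- turntable (a joint): Turning angle of the carousel, rad, growing anticlockwise seen from above. 0 (or any whole turn) means that the salt shaker is exactly at the front, beside the ledge. Turns freely either way, with a little friction (about 0.05 N m) and stays where it is left.
- shaker_center (a point): Centre of the salt shaker (half-way up): the short one of the four on the carousel, 90 mm tall, 44 mm across, clear sides tapering to a narrow grey perforated top; fixed to the turning disc.
- cup: The measuring cup, same thing as cup_center; origin at the centre of its underside, z up.
- cup_center (a point): Small steel measuring cup, loose, about 120 g; this point is half-way up its full height of 143 mm. Cup 52 mm across, 45 mm tall, flat bottom 44 mm across; a rigid wire handle (5 mm wire, 54 mm wide along the cup's y) rises from both sides to a peak at 105 mm, on which stands a round dark wooden grip. Stands upright by itself.
- cup_grip (a point): Centre of the cup's upright round wooden grip, 15 mm across, from 105 to 143 mm above the cup's underside; this point is at 124 mm.
- hook_stand: Fixed stand: wooden foot 100 mm across, origin at its centre on the worktop; steel post (10 mm) to 151 mm. A steel hook (6 mm wire) runs level from it along the stand's own -x at 150 mm height, its tip 77 mm from the post and turned up to 167 mm. The cup hangs on it, underside 52 mm above the worktop: lift it at least 25 mm before taking it off past the tip.
- hook_seat (a point): Where the cup's wire peak rests on top of the hook, 45 mm out from the post.
- lemon_a: Bystander, loose: lemon, 83x58x58 mm, lying; origin at the centre of its underside. It stands near the carousel.
- teaspoon: Bystander, loose: teaspoon, 134 mm long, lying flat; origin at the centre of its underside. It stands near the carousel.
- mug_a: Bystander, loose: mug with a handle, 95 mm tall; origin at the centre of its underside.
- checked_cup: Bystander, loose: small checked cup, 66 mm across, 53 mm tall; origin at the centre of its underside.
Not all that is in view belongs to the job. Leave any green or purple look-alike of the cup alone.

How it is judged:
By the outcome, as a careful person would: the job done as asked, in the order asked, and still so for the second after the job is handed in, while the arm keeps its last pose, push and grip.
It also fails if it takes over 64 s, if anything falls off the work surface, if the arm or the gripper's body presses on something with over 40 N, if the wrist force passes 120 N, or if a joint passes its speed limit or range.

### The arm

A 7-joint arm with a two-finger parallel gripper is mounted at the origin on a cart in front of the work surface, level with it; the furniture and walls round the work are solid. World frame = base frame: x ahead of the robot, y to its left, z up, the work surface at z = 0. Lengths are in mm, angles in degrees, forces in N, time in s.
With the tool pointing down it reaches from about 400 to 875 mm from the base axis. Payload 6.5 kg.
Tool frame: the origin (TCP) lies between the finger pads; the fingertips stand 11 mm ahead of it and the grasp point (between the pads) lies 8 mm behind it; z points along the fingers, y is the direction in which the jaws open and shut (so a half turn about z gives the same grasp; the last joint's range is limited). The gripper opens to 88 mm and grips with 3 to 60 N. Pads are 18 mm wide; open, the fingers measure 123 mm over their backs; the gripper's body (75 mm by 187 mm) begins 45 mm behind the grasp point.
Start: joints at [67.884, 30.733, -0.252, 88.115, 0.149, 61.152, -4.079], TCP at [204.341, -617.037, 249.716] pointing down, gripper open.
Joint ranges: [-154.64, 154.64], [-21.42, 123.67], [-72.66, 72.17], [13.99, 137.28], [-74.86, 254.86], [10.95, 109.41], [-158.01, 158.01]. Speed limits (degrees/s): [136.94, 136.94, 180, 180, 180, 180, 180].

### API

Orientations are given as [roll, pitch, yaw] about the fixed x, y, z axes, in that order (R = Rz(yaw) Ry(pitch) Rx(roll)).
In Python, from rig import manip gives the robot as it stands.
- The arm moves only by the tool drive_tool, never from a script. Its argument "targets" is a list of rows, each an object of numbers: "dx", "dy", "dz": the shift along the world's x, y, z in m; "wx", "wy", "wz": the turn, a rotation vector about the world's x, y, z in degrees. In form: [{"dx": .., "dy": .., "dz": .., "wx": .., "wy": .., "wz": ..}, ...]. A call has 1 to 5 rows; each row shifts and turns the pose as measured when the row begins; what a row does not reach is not made up. A row lasts 1/8 s, in which the tool goes at most 62.5 mm and 10.7 degrees, less where a joint would pass 70% of its speed; a pose out of reach is approached as far as the arm can. A call with a gripper value outside its range is refused whole. "claw" is the opening, from -1 (shut) to 1 (fully open), so that 0 is half open, set as the call begins (left out, the last holds). The fingers move at their own pace and stop on an object; the grip force is fixed at half the most. Time passes only in rows, so rows that do not move let the fingers close. It gives the time, the measured TCP pose, the force and the opening at its end, in the units of the state.
- manip.sense(): the state, without advancing time (a new reading comes with each control period).
- manip.read_camera(name): name is "scene" or "top" or "wrist"; returns a dict with "color" (400x640x3 uint8, blue, green, red), "K" (3x3 intrinsics, pixels), "k1" (the pictures are not rectified: a ray, as slopes to the right and down, at radius r is drawn at 1 + k1 r^2 times it, then the intrinsics apply), "rvec" (rotation vector, rad) and "tvec" (3), from world to camera coordinates, as OpenCV has them. Camera axes: x right, y down, z forward; pixel columns grow to the right and rows downward; lengths in mm; the calibration is good to about 2 mm. A picture is of the moment at which its call begins. There is no depth.
- manip.close_job(): hands the job in, once; it reports no verdict.
The state is a dict: "clock": time; "joints": joint angles; "qd": joint speeds; "joint_torque": joint torques, N m; "eef_pos": TCP position; "tcp_rot": TCP orientation; "ft_force": force on the tool from outside, world axes, zero at the start; "ft_torque": the same for the moment, N m; "opening": opening from 0.0 (shut) to 1.0 (fully open).
Only numpy, scipy, OpenCV 4.12 (cv2) and the standard library are available. Lean on these libraries where they do the work, as an engineer would, in place of code of your own. Each camera call takes 0.05 s, during which the arm holds its last target. There are 200 camera calls.

## Working session

There is one attempt and no reset: what is moved stays moved. The work goes in short steps, Python scripts to look and compute and a tool call to move; the robot and the scene stay as the last step left them, time stands still between calls to the robot, and variables do not carry over. Pictures are saved under pics/ and viewed, about 8 in all and at most 12, crops included, and the job is handed in when it is done.

Besides the shell and the picture viewer there is one more tool, called as a command line: name --argument value ..., lists and objects as JSON in quotes. drive_tool: Moves the arm, as the interface text tells. Its arguments: {"type":"object","properties":{"targets":{"type":"array","items":{"type":"object","properties":{"dx":{"type":"number"},"dy":{"type":"number"},"dz":{"type":"number"},"wx":{"type":"number"},"wy":{"type":"number"},"wz":{"type":"number"}}}},"claw":{"type":"number"}},"required":["targets"]}

```bash
ls; mkdir -p pics
cat > h.py <<'E'
from rig import manip
import cv2, numpy as np
def cam(n,save=None):
    c=manip.read_camera(n)
    if save: cv2.imwrite('pics/'+save+'.png',c['color'])
    R=cv2.Rodrigues(np.array(c['rvec'],float))[0]; c['R']=R; c['t']=np.array(c['tvec'],float).ravel(); c['o']=-R.T@c['t']; c['K']=np.array(c['K'],float)
    return c
def ray(c,u,v):
    p=cv2.undistortPoints(np.array([[[u,v]]],float),c['K'],np.array([c['k1'],0,0,0.]))[0,0]
    d=c['R'].T@np.array([p[0],p[1],1]); return c['o'],d/np.linalg.norm(d)
def onz(c,u,v,z):
    o,d=ray(c,u,v); return o+d*(z-o[2])/d[2]
def proj(c,P):
    return cv2.projectPoints(np.array(P,float).reshape(-1,1,3),c['R'],c['t'],c['K'],np.array([c['k1'],0,0,0.]))[0].reshape(-1,2)
def tri(*rs):
    A=np.zeros((3,3));b=np.zeros(3)
    for o,d in rs:
        M=np.eye(3)-np.outer(d,d);A+=M;b+=M@o
    return np.linalg.solve(A,b)
E
python3 - <<'E'
from h import *
a=cam('scene','s0');b=cam('top','t0')
for c in(a,b):print(c['o'],c['k1'],c['K'][0])
print(manip.sense())
E
```

```text
pics
[125.19564681 382.04368246 998.7008932 ] 0.0005517876419839663 [380.40968185   0.         321.89380274]
[ 464.19462521 -282.47951003 1353.09110543] 0.032785060101698814 [496.60045456   0.         318.10745337]
{'clock': 0.1, 'joints': array([67.88245463, 30.77482196, -0.25506687, 88.16348063,  0.14948701,
       61.15253354, -4.07717162]), 'qd': array([ 0.08681855, -0.12358036,  0.04884862, -0.13507196, -0.00603443,
       -0.04585713, -0.05810911]), 'joint_torque': array([ 3.21474712e-03, -5.72071230e+01,  9.94234756e-01, -2.52227479e+01,
       -5.61664661e-02,  1.34806969e-02,  3.60890795e-05]), 'eef_pos': array([ 204.18665933, -616.5356878 ,  248.91831046]), 'tcp_rot': array([-1.79909747e+02,  6.74813579e-03,  1.83318601e+01]), 'ft_force': array([-0.07664064,  0.17876686,  0.4258824 ]), 'ft_torque': array([-0.02456681,  0.06373682,  0.00908632]), 'opening': 0.9995841432122685}
```

```bash
ls -la pics
```

```text
total 760
drwxr-xr-x 2 agent agent   4096 Dec  4 17:01 .
drwxr-xr-x 3 agent agent   4096 Dec  4 17:01 ..
-rw-r--r-- 1 agent agent 391232 Dec  4 17:01 s0.png
-rw-r--r-- 1 agent agent 372885 Dec  4 17:01 t0.png
```

View pics/s0.png

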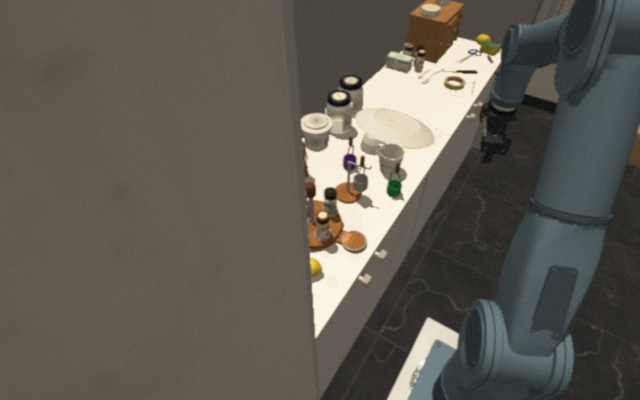

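View pics/t0.png

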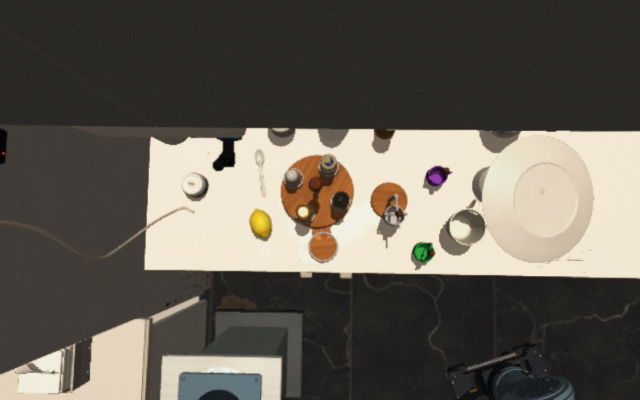

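Top view: carousel at (317,190), ledge (323,246), steel cup on hook at (394,215), stand foot (389,201). Look-alikes: green at (423,252), purple at (437,176). The shaker could be the jar at (303,213), (293,178), (328,165) or (341,200). I'll check in one close crop.

Run:
```python
from h import *
a=cam('scene');b=cam('top')
A=cv2.resize(b['color'][140:270,265:445],None,fx=4.4,fy=4.4,interpolation=cv2.INTER_CUBIC)
B=cv2.resize(a['color'][140:270,295:415],None,fx=4.4,fy=4.4,interpolation=cv2.INTER_CUBIC)
cv2.imwrite('pics/c1.png',A);cv2.imwrite('pics/c2.png',B)
for n,u,v,z in[('ledge',323,246,12),('disc',317,190,28),('knob',316,184,202),('foot',389,201,12),('cup',394,215,97)]:print(n,onz(b,u,v,z).round(1))
```

```text
ledge [ 446.7 -267.2   12. ]
disc [ 596. -249.   28.]
knob [ 592.8 -250.8  202. ]
foot [ 570.6 -443.4   12. ]
cup [ 528.6 -445.9   97. ]
```

View pics/c1.png

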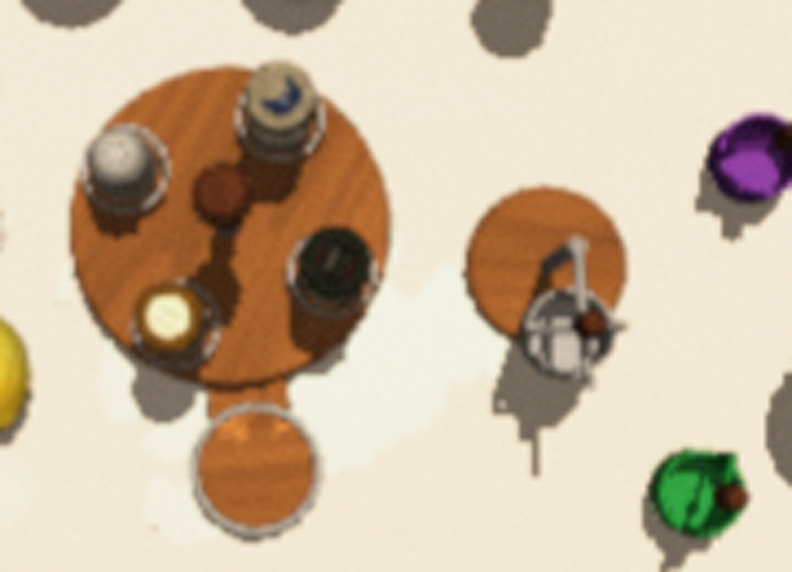

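View pics/c2.png

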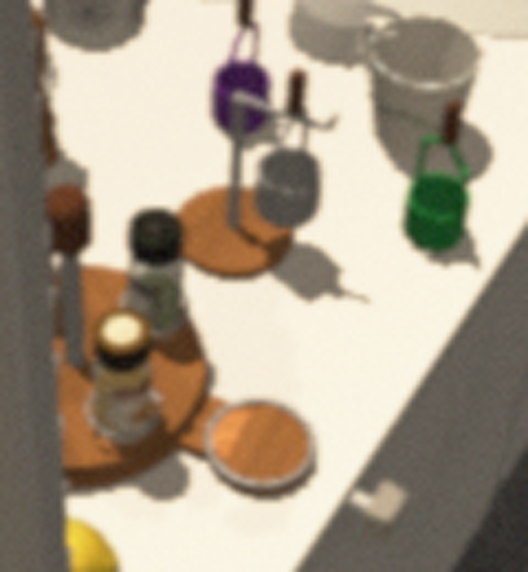

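Crop: the steel cup on the hook is at (394,215). The green and purple ones are look-alikes. The shaker is the only narrow, grey, capless top, at crop (123,155), which is top px (293,176). Now the precise measurement.

Run:
```python
from h import *
a=cam('scene');b=cam('top')
def blobs(c,lo,hi,box,mn=8):
    x0,y0,x1,y1=box;h=cv2.cvtColor(c['color'],cv2.COLOR_BGR2HSV)[y0:y1,x0:x1]
    m=cv2.inRange(h,lo,hi);n,l,s,ce=cv2.connectedComponentsWithStats(m)
    return [(s[i][4],(ce[i]+[x0,y0]).round(1),s[i][:4]+[x0,y0,0,0]) for i in range(1,n) if s[i][4]>=mn]
h=cv2.cvtColor(b['color'],cv2.COLOR_BGR2HSV)
for p in[(315,184),(399,213),(323,250),(345,185)]:print('t',p,h[p[1],p[0]])
hs=cv2.cvtColor(a['color'],cv2.COLOR_BGR2HSV)
for p in[(310,190),(362,161)]:print('s',p,hs[p[1],p[0]])
print('disc/ledge');
# non-table mask around discs -> circles
for nm,box,z in[('disc',(275,150,360,232),28),('ledge',(305,228,342,266),12),('foot',(368,180,412,222),12)]:
    x0,y0,x1,y1=box;m=cv2.inRange(h[y0:y1,x0:x1],(4,120,60),(18,255,255))
    cs=cv2.findContours(m,cv2.RETR_EXTERNAL,cv2.CHAIN_APPROX_NONE)[0];P=cv2.convexHull(max(cs,key=cv2.contourArea))[:,0]+[x0,y0]
    W=np.array([onz(b,*p,z)[:2] for p in P.astype(float)],np.float32)
    (cx,cy),r=cv2.minEnclosingCircle(W);print(nm,cx,cy,r,len(P))
print('top dark brown');[print(x) for x in blobs(b,(0,60,15),(12,255,110),(300,170,330,200))+blobs(b,(0,60,15),(12,255,110),(390,205,410,222),4)]
print('scene');[print(x) for x in blobs(a,(0,60,15),(12,255,130),(300,175,320,210))+blobs(a,(0,40,15),(15,255,110),(352,150,370,172),4)]
g=tri(ray(a,362.5,160.9),ray(b,399.6,213));print('grip',g)
k=onz(b,315.5,184,182);print('knob',k)
```

```text
t (315, 184) [  9 190  98]
t (399, 213) [  9 179 100]
t (323, 250) [ 13 188 171]
t (345, 185) [ 13 189 170]
s (310, 190) [ 13 200  56]
s (362, 161) [ 13 130  55]
disc/ledge
disc 586.5671997070312 -251.201904296875 104.54827880859375 28
ledge 446.5320739746094 -266.5077209472656 34.7320556640625 20
foot 573.3341674804688 -442.13763427734375 48.22169876098633 21
top dark brown
(np.int32(246), array([317.8, 182.8]), array([309, 171,  21,  25]))
(np.int32(39), array([399. , 213.1]), array([395, 210,   8,   7]))
scene
(np.int32(116), array([309.6, 188.4]), array([305, 181,  10,  17]))
(np.int32(23), array([361.9, 161. ]), array([361, 157,   3,   9]))
grip [ 528.55663237 -450.17928759  170.52832856]
knob [ 594.97680296 -249.08624522  182.        ]
```

drive_tool --targets '[{"dx": 0.04, "dy": 0.02, "dz": 0.02, "wz": -5}, {"dx": 0.05, "dy": 0.025, "dz": 0, "wz": -5}, {"dx": 0.05, "dy": 0.025, "dz": 0, "wz": -5}, {"dx": 0.05, "dy": 0.025}, {"dx": 0.05, "dy": 0.025}]'

```text
schema error: expected keys dx, dy, dz, wx, wy, wz
```

drive_tool --targets '[{"dx": 0.04, "dy": 0.02, "dz": 0.03, "wx": 0, "wy": 0, "wz": -4}, {"dx": 0.05, "dy": 0.025, "dz": 0.02, "wx": 0, "wy": 0, "wz": -4}, {"dx": 0.05, "dy": 0.025, "dz": 0.02, "wx": 0, "wy": 0, "wz": -4}, {"dx": 0.05, "dy": 0.025, "dz": 0, "wx": 0, "wy": 0, "wz": 0}, {"dx": 0.04, "dy": 0.025, "dz": 0, "wx": 0, "wy": 0, "wz": 0}]'

```text
clock: 0.92
eef_pos: [434.6, -495.5, 321.4]
tcp_rot: [-180.0, 0.1, 5.3]
ft_force: [0.0, -0.5, 0.5]
opening: 1.003
```

drive_tool --targets '[{"dx": 0.04, "dy": 0.02, "dz": 0, "wx": 0, "wy": 0, "wz": 0}, {"dx": 0.02, "dy": 0.01, "dz": 0, "wx": 0, "wy": 0, "wz": 0}, {"dx": 0, "dy": 0, "dz": 0, "wx": 0, "wy": 0, "wz": 0}]'

```text
clock: 1.3
eef_pos: [499.4, -461.4, 321.1]
tcp_rot: [-179.9, 0.1, 5.6]
ft_force: [-0.8, -0.2, 0.7]
opening: 0.997
```

Run:
```python
from h import *
w=cam('wrist','w0');s=manip.sense();print(s['eef_pos'],s['tcp_rot'],w['o'],w['R'][2],w['K'][0],w['k1'])
print(proj(w,[[528.5,-450,176],[528.5,-450,150],[595,-249,202]]))
```

```text
[ 498.0717901  -462.44462886  321.10782873] [-1.79927826e+02  9.30231348e-02  5.54447731e+00] [ 578.55605284 -454.44739133  455.73273132] [-0.3049822  -0.02794578 -0.95194794] [287.01302278   0.         319.01678671] -0.019499538305060456
[[310.13403315 158.91056637]
 [310.90737761 154.63968093]
 [ 72.40049717  61.01290452]]
```

View pics/w0.png

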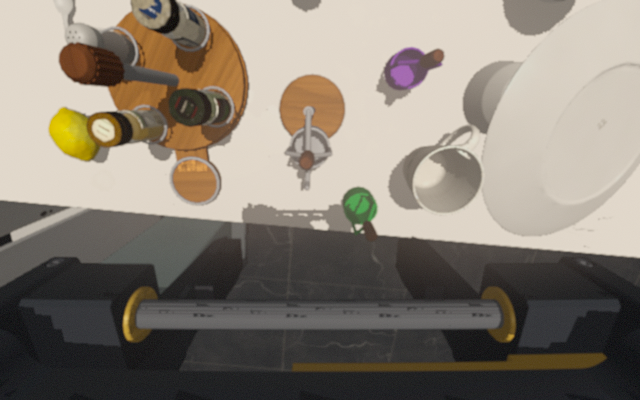

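Wrist view: steel cup's grip at (306,159), hook from post (309,111) to tip (305,184), perforated shaker top at (78,38), which confirms the shaker choice.

Run:
```python
from h import *
w=cam('wrist');b=cam('top');a=cam('scene')
h=cv2.cvtColor(w['color'],cv2.COLOR_BGR2HSV);m=cv2.inRange(h[145:172,292:322],(0,70,15),(15,255,130))
n,l,s,c=cv2.connectedComponentsWithStats(m);i=1+s[1:,4].argmax();u=c[i]+[292,145];print(u,s[i])
print('tri',tri(ray(w,*u),ray(b,399,213.1)),tri(ray(w,*u),ray(b,399,213.1),ray(a,361.9,161)))
p=onz(w,309,112,151);t=onz(w,304.7,184,165);print(p,t,np.degrees(np.arctan2(*(p-t)[[1,0]])))
g=w['color'][100:200:6,290:325].mean(2).astype(int);
k=onz(w,93,64,202);print('knobtop',k, 'sh',onz(w,80,37,118), onz(b,293,175.5,118))
print('ledge',onz(w,195,181.5,12))
```

```text
[305.57664234 157.62043796] [  6   5  15  18 137]
tri [ 528.89900847 -446.72757936  181.12998997] [ 528.15443739 -447.13205013  173.08998543]
[ 570.45448535 -445.45174095  151.        ] [ 498.22003924 -447.64680228  165.        ] 1.7405692904288528
knobtop [ 593.11937461 -267.37559005  202.        ] sh [ 624.13617393 -194.34240603  118.        ] [ 622.78379307 -190.43730177  118.        ]
ledge [ 443.78154453 -268.1821703    12.        ]
```

drive_tool --targets '[{"dx": 0.03, "dy": 0.0155, "dz": -0.03, "wx": 0, "wy": 0, "wz": -1}, {"dx": 0, "dy": 0, "dz": -0.03, "wx": 0, "wy": 0, "wz": 0}, {"dx": 0, "dy": 0, "dz": -0.02, "wx": 0, "wy": 0, "wz": 0}, {"dx": 0, "dy": 0, "dz": 0, "wx": 0, "wy": 0, "wz": 0}]'

```text
clock: 2.0
eef_pos: [520.5, -455.1, 240.9]
tcp_rot: [179.8, 0.2, 3.6]
ft_force: [-0.3, -0.8, 0.2]
opening: 1.001
```

Run:
```python
from h import *
w=cam('wrist','w1');s=manip.sense();print(s['eef_pos'],s['tcp_rot'])
h=cv2.cvtColor(w['color'],cv2.COLOR_BGR2HSV)
q=proj(w,[[528.5,-447,195],[528.5,-447,157],[528.5,-447,176]]);print(q)
x,y=q[2].astype(int);x0,y0=x-50,y-50
m=cv2.inRange(h[y0:y0+100,x0:x0+100],(0,70,15),(15,255,130))
n,l,st,c=cv2.connectedComponentsWithStats(m);i=1+st[1:,4].argmax();print(c[i]+[x0,y0],st[i]+[x0,y0,0,0,0])
u=c[i]+[x0,y0];b=cam('top');print(onz(w,*u,176),tri(ray(w,*u),ray(b,399,213.1)))
```

```text
[ 520.67605657 -455.89798846  242.20748519] [1.79678980e+02 1.19348098e-01 3.61300871e+00]
[[306.76977043 216.32306735]
 [308.5355992  198.84320086]
 [307.72784096 206.83729367]]
[306.92161017 208.6970339 ] [297 193  20  32 472]
[ 527.0059199  -446.48009308  176.        ] [ 528.94786716 -446.60403865  181.3274851 ]
```

drive_tool --targets '[{"dx": 0.009, "dy": 0.011, "dz": -0.02, "wx": 0, "wy": 0, "wz": 0}, {"dx": 0.001, "dy": 0.001, "dz": -0.03, "wx": 0, "wy": 0, "wz": 0}, {"dx": 0, "dy": 0, "dz": 0, "wx": 0, "wy": 0, "wz": 0}]'

```text
clock: 2.48
eef_pos: [533.3, -443.2, 193.2]
tcp_rot: [179.5, -0.2, 3.6]
ft_force: [0.2, 0.0, 0.6]
opening: 0.998
```

drive_tool --targets '[{"dx": -0.005, "dy": -0.003, "dz": -0.008, "wx": 0, "wy": 0, "wz": 0}, {"dx": 0, "dy": 0, "dz": 0, "wx": 0, "wy": 0, "wz": 0}, {"dx": 0, "dy": 0, "dz": 0, "wx": 0, "wy": 0, "wz": 0}]'

```text
clock: 2.85
eef_pos: [529.4, -446.8, 187.0]
tcp_rot: [179.4, -0.3, 3.6]
ft_force: [0.2, 0.7, -1.1]
opening: 1.002
```

drive_tool --targets '[{"dx": -0.001, "dy": 0, "dz": -0.014, "wx": 0.5, "wy": 0, "wz": 0}, {"dx": 0, "dy": 0, "dz": 0, "wx": 0, "wy": 0, "wz": 0}, {"dx": 0, "dy": 0, "dz": 0, "wx": 0, "wy": 0, "wz": 0}]'

```text
clock: 3.22
eef_pos: [528.5, -447.2, 172.7]
tcp_rot: [179.9, -0.4, 3.6]
ft_force: [0.2, -0.5, 0.6]
opening: 1.0
```

drive_tool --targets '[{"dx": 0, "dy": 0, "dz": 0, "wx": 0, "wy": 0, "wz": 0}, {"dx": 0, "dy": 0, "dz": 0, "wx": 0, "wy": 0, "wz": 0}, {"dx": 0, "dy": 0, "dz": 0, "wx": 0, "wy": 0, "wz": 0}, {"dx": 0, "dy": 0, "dz": 0, "wx": 0, "wy": 0, "wz": 0}, {"dx": 0, "dy": 0, "dz": 0, "wx": 0, "wy": 0, "wz": 0}]' --claw -1

```text
clock: 3.85
eef_pos: [528.8, -447.2, 173.2]
tcp_rot: [179.9, -0.5, 3.6]
ft_force: [-0.3, 0.2, -0.2]
opening: 0.459
```

drive_tool --targets '[{"dx": 0, "dy": 0, "dz": 0, "wx": 0, "wy": 0, "wz": 0}, {"dx": 0, "dy": 0, "dz": 0, "wx": 0, "wy": 0, "wz": 0}, {"dx": 0, "dy": 0, "dz": 0, "wx": 0, "wy": 0, "wz": 0}, {"dx": 0, "dy": 0, "dz": 0, "wx": 0, "wy": 0, "wz": 0}, {"dx": 0, "dy": 0, "dz": 0, "wx": 0, "wy": 0, "wz": 0}]'

```text
clock: 4.47
eef_pos: [528.9, -446.4, 173.3]
tcp_rot: [179.9, -0.4, 3.6]
ft_force: [-0.4, 0.9, 0.2]
opening: 0.158
```

```bash
python3 -c "
from h import *
s=manip.sense();print(s['opening'],s['eef_pos'],s['tcp_rot'],s['ft_force'])
cv2.imwrite('pics/w2.png',cam('wrist')['color'][100:400,150:490])"
```

```text
0.15826002728370933 [ 528.87623695 -446.39397429  173.27177515] [179.92558949  -0.43636688   3.6283175 ] [-0.4215505   0.89308033  0.24841032]
```

View pics/w2.png

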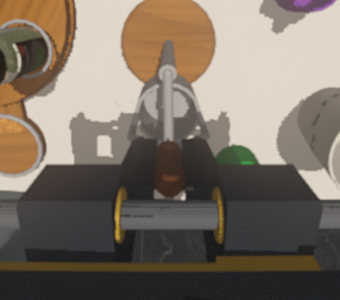

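The wooden grip at crop (170,170) sits between the fingers (opening about 14 mm), so it's held. Next, lift.

drive_tool --targets '[{"dx": 0, "dy": 0, "dz": 0.012, "wx": 0, "wy": 0, "wz": 0}, {"dx": 0, "dy": 0, "dz": 0.016, "wx": 0, "wy": 0, "wz": 0}, {"dx": 0, "dy": 0, "dz": 0.008, "wx": 0, "wy": 0, "wz": 0}, {"dx": 0, "dy": 0, "dz": 0, "wx": 0, "wy": 0, "wz": 0}]'

```text
clock: 5.03
eef_pos: [528.9, -447.1, 212.4]
tcp_rot: [179.8, -0.5, 3.6]
ft_force: [0.3, -0.7, -1.9]
opening: 0.152
```

drive_tool --targets '[{"dx": -0.02, "dy": -0.001, "dz": 0, "wx": 0, "wy": 0, "wz": 0}, {"dx": -0.025, "dy": -0.001, "dz": 0, "wx": 0, "wy": 0, "wz": 0}, {"dx": -0.025, "dy": -0.001, "dz": 0, "wx": 0, "wy": 0, "wz": 0}, {"dx": -0.01, "dy": 0, "dz": 0, "wx": 0, "wy": 0, "wz": 0}, {"dx": 0, "dy": 0, "dz": 0, "wx": 0, "wy": 0, "wz": 0}]'

```text
clock: 5.65
eef_pos: [447.3, -449.3, 211.6]
tcp_rot: [179.9, -0.5, 3.7]
ft_force: [0.4, -0.3, -1.0]
opening: 0.157
```

drive_tool --targets '[{"dx": 0, "dy": 0.03, "dz": 0, "wx": 0, "wy": 0, "wz": 0}, {"dx": 0, "dy": 0.05, "dz": 0, "wx": 0, "wy": 0, "wz": 0}, {"dx": 0, "dy": 0.05, "dz": 0, "wx": 0, "wy": 0, "wz": 0}, {"dx": 0, "dy": 0.03, "dz": 0, "wx": 0, "wy": 0, "wz": 0}, {"dx": 0, "dy": 0, "dz": 0, "wx": 0, "wy": 0, "wz": 0}]'

```text
clock: 6.28
eef_pos: [453.2, -282.8, 212.0]
tcp_rot: [179.8, -0.8, 4.0]
ft_force: [-0.1, -0.2, -1.2]
opening: 0.152
```

Run:
```python
from h import *
s=manip.sense();print(s['eef_pos'],s['tcp_rot'],s['ft_force'])
b=cam('top');a=cam('scene','s3');w=cam('wrist')
# rim circle: wood inside ledge, robust via hull from first frames
for z in(12,):
    print([proj(c,[[446.6,-267,z]]).round(1) for c in(a,b,w)])
t=cv2.imread('pics/t0.png');h=cv2.cvtColor(t,cv2.COLOR_BGR2HSV)
m=cv2.inRange(h,(0,60,60),(25,255,255))
# carousel disc edge fit by least squares excluding ledge side
cs=cv2.findContours(m[140:240,270:370],cv2.RETR_EXTERNAL,cv2.CHAIN_APPROX_NONE)[0];P=max(cs,key=cv2.contourArea)[:,0]+[270,140]
W=np.array([onz(b,*p,28)[:2] for p in P.astype(float)])
c=np.array([595,-249.]);
for _ in range(10):
    r=np.hypot(*(W-c).T);k=abs(r-97)<5;A=np.c_[2*W[k],np.ones(k.sum())];x=np.linalg.lstsq(A,(W[k]**2).sum(1),rcond=None)[0];c=x[:2]
print('axis',c,k.sum(),np.sqrt(x[2]+c@c))
cv2.imwrite('pics/cmb.png',np.vstack([cv2.resize(b['color'][140:270,265:445],None,fx=3,fy=3),cv2.resize(w['color'][20:220,0:640],(540,168))]))
```

```text
[ 453.19193021 -282.78642314  211.95593447] [179.84763217  -0.79949732   3.96747924] [-0.06703825 -0.19764431 -1.18526752]
[array([[353.4, 239.9]]), array([[322.9, 246.1]]), array([[302. , 182.2]])]
axis [ 593.32441515 -248.23991259] 178 97.99378386666157
```

drive_tool --targets '[{"dx": -0.007, "dy": 0.016, "dz": -0.03, "wx": 0, "wy": 0.4, "wz": 0}, {"dx": 0, "dy": 0, "dz": -0.02, "wx": 0, "wy": 0, "wz": 0}, {"dx": 0, "dy": 0, "dz": 0, "wx": 0, "wy": 0, "wz": 0}, {"dx": 0, "dy": 0, "dz": 0, "wx": 0, "wy": 0, "wz": 0}]'

```text
clock: 6.92
eef_pos: [446.2, -276.3, 161.8]
tcp_rot: [179.5, -0.5, 3.2]
ft_force: [-0.2, 0.5, -2.0]
opening: 0.15
```

drive_tool --targets '[{"dx": 0.0, "dy": 0.009, "dz": 0, "wx": 0.4, "wy": 0, "wz": 0}, {"dx": 0, "dy": 0, "dz": -0.012, "wx": 0, "wy": 0, "wz": 0}, {"dx": 0, "dy": 0, "dz": 0, "wx": 0, "wy": 0, "wz": 0}, {"dx": 0, "dy": 0, "dz": 0, "wx": 0, "wy": 0, "wz": 0}]'

```text
clock: 7.42
eef_pos: [447.2, -267.7, 150.5]
tcp_rot: [179.9, -0.7, 3.2]
ft_force: [-0.1, 0.4, -1.3]
opening: 0.153
```

Run:
```python
from h import *
s=manip.sense();print(s['eef_pos'],s['tcp_rot'],s['ft_force'])
a=cam('scene');w=cam('wrist')
A=cv2.resize(a['color'][190:260,320:390],(490,490),interpolation=cv2.INTER_CUBIC)
cv2.imwrite('pics/p3.png',np.hstack([A,w['color'][100:300,150:450][:, :].copy() if 0 else cv2.resize(w['color'][80:290,150:450],(300,490))]))
```

```text
[ 447.19034956 -267.70441835  150.52386295] [179.89071335  -0.69152649   3.18536609] [-0.1203124   0.35341035 -1.32915633]
```

View pics/p3.png

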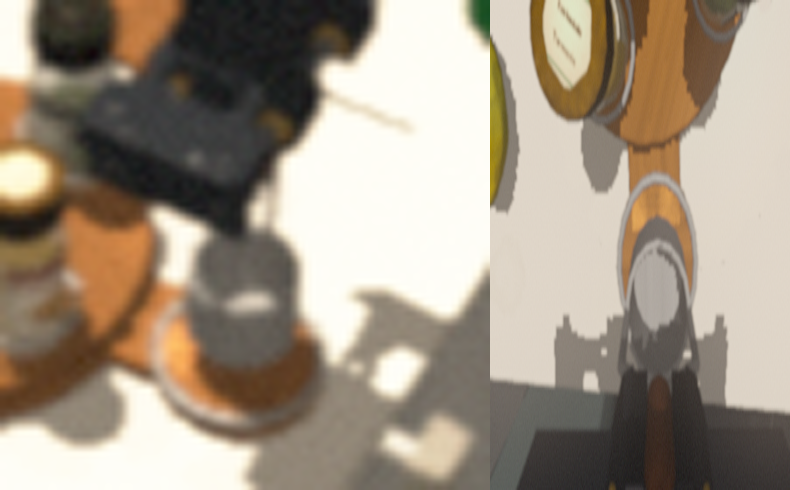

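Both views show the cup over the ledge and centred on it to about 3 mm. Now lower it.

drive_tool --targets '[{"dx": -0.001, "dy": 0, "dz": -0.01, "wx": 0, "wy": 0.3, "wz": 0}, {"dx": 0, "dy": 0, "dz": -0.003, "wx": 0, "wy": 0, "wz": 0}, {"dx": 0, "dy": 0, "dz": 0, "wx": 0, "wy": 0, "wz": 0}, {"dx": 0, "dy": 0, "dz": 0, "wx": 0, "wy": 0, "wz": 0}]'

```text
clock: 8.02
eef_pos: [446.0, -267.8, 136.5]
tcp_rot: [179.9, -0.4, 3.2]
ft_force: [-0.2, -0.6, -1.2]
opening: 0.152
```

drive_tool --targets '[{"dx": 0, "dy": 0, "dz": -0.0025, "wx": 0, "wy": 0, "wz": 0}, {"dx": 0, "dy": 0, "dz": 0, "wx": 0, "wy": 0, "wz": 0}, {"dx": 0, "dy": 0, "dz": 0, "wx": 0, "wy": 0, "wz": 0}]'

```text
clock: 8.4
eef_pos: [446.2, -267.9, 134.1]
tcp_rot: [179.9, -0.4, 3.2]
ft_force: [0.5, -0.3, -1.8]
opening: 0.154
```

drive_tool --targets '[{"dx": 0, "dy": 0, "dz": -0.0015, "wx": 0, "wy": 0, "wz": 0}, {"dx": 0, "dy": 0, "dz": 0, "wx": 0, "wy": 0, "wz": 0}, {"dx": 0, "dy": 0, "dz": 0, "wx": 0, "wy": 0, "wz": 0}]'

```text
clock: 8.78
eef_pos: [447.5, -268.2, 134.1]
tcp_rot: [179.8, -0.5, 3.2]
ft_force: [0.1, 0.0, -1.7]
opening: 0.15
```

drive_tool --targets '[{"dx": -0.0005, "dy": 0, "dz": -0.002, "wx": 0, "wy": 0, "wz": 0}, {"dx": 0, "dy": 0, "dz": 0, "wx": 0, "wy": 0, "wz": 0}]'

```text
clock: 9.02
eef_pos: [449.0, -268.5, 134.0]
tcp_rot: [179.7, -0.8, 3.2]
ft_force: [0.1, 0.2, -1.1]
opening: 0.155
```

drive_tool --targets '[{"dx": -0.003, "dy": 0.001, "dz": -0.003, "wx": 0, "wy": 0.4, "wz": 0}, {"dx": 0, "dy": 0, "dz": 0, "wx": 0, "wy": 0, "wz": 0}]'

```text
clock: 9.28
eef_pos: [449.8, -268.3, 133.9]
tcp_rot: [179.6, -0.8, 3.2]
ft_force: [-0.3, 0.5, -2.3]
opening: 0.155
```

drive_tool --targets '[{"dx": -0.003, "dy": 0.001, "dz": 0, "wx": 0, "wy": 0.4, "wz": 0}, {"dx": 0, "dy": 0, "dz": 0, "wx": 0, "wy": 0, "wz": 0}, {"dx": 0, "dy": 0, "dz": 0, "wx": 0, "wy": 0, "wz": 0}]'

```text
clock: 9.65
eef_pos: [446.8, -267.5, 133.7]
tcp_rot: [179.6, -0.4, 3.2]
ft_force: [1.3, 0.3, 2.4]
opening: 0.156
```

Run:
```python
from h import *
s=manip.sense();print(s['eef_pos'],s['tcp_rot'],s['ft_force'],s['ft_torque'],s['joint_torque'])
a=cam('scene');w=cam('wrist')
A=cv2.resize(a['color'][190:260,320:390],(490,490),interpolation=cv2.INTER_CUBIC)
cv2.imwrite('pics/p4.png',np.hstack([A,cv2.resize(w['color'][80:290,150:450],(300,490))]))
```

```text
[ 446.81450261 -267.5265366   133.68005808] [179.58750668  -0.37214921   3.22152777] [1.27616227 0.28187219 2.44266811] [ 0.0606385  -0.19874173 -0.01762207] [ 2.44380478e-01 -4.60237169e+01  4.53483537e-01 -1.72515428e+01
  6.51731109e-02  1.54355876e-01 -1.57706829e-03]
```

View pics/p4.png

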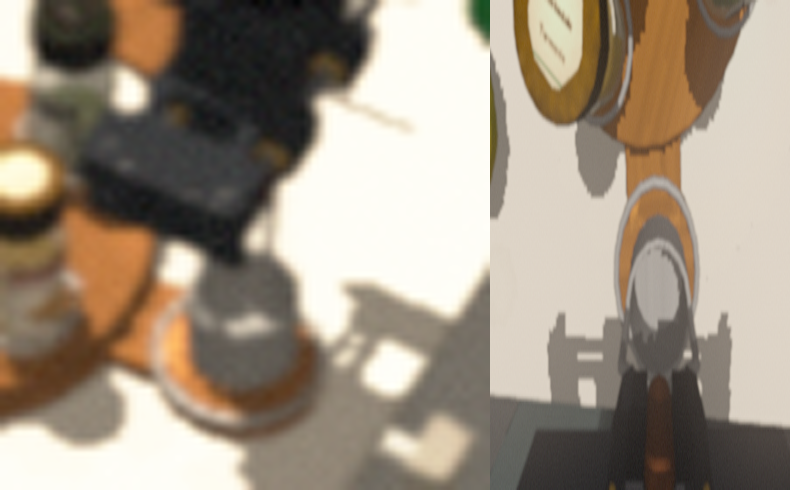

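The cup rests on the ledge (+2.4 N upward contact) with its bottom at crop (245,362) against ledge centre (237,365). Release it.

drive_tool --targets '[{"dx": 0, "dy": 0, "dz": 0, "wx": 0, "wy": 0, "wz": 0}, {"dx": 0, "dy": 0, "dz": 0, "wx": 0, "wy": 0, "wz": 0}, {"dx": 0, "dy": 0, "dz": 0, "wx": 0, "wy": 0, "wz": 0}, {"dx": 0, "dy": 0, "dz": 0, "wx": 0, "wy": 0, "wz": 0}, {"dx": 0, "dy": 0, "dz": 0, "wx": 0, "wy": 0, "wz": 0}]' --claw 0.1

```text
clock: 10.38
eef_pos: [445.1, -267.0, 132.6]
tcp_rot: [179.7, -0.2, 3.2]
ft_force: [0.6, -0.1, -0.6]
opening: 0.549
```

drive_tool --targets '[{"dx": 0, "dy": 0, "dz": 0.01, "wx": 0, "wy": 0, "wz": 0}, {"dx": 0, "dy": 0, "dz": 0.03, "wx": 0, "wy": 0, "wz": 0}, {"dx": 0, "dy": 0, "dz": 0.05, "wx": 0, "wy": 0, "wz": 0}, {"dx": 0, "dy": 0, "dz": 0.05, "wx": 0, "wy": 0, "wz": 0}, {"dx": 0, "dy": 0, "dz": 0.03, "wx": 0, "wy": 0, "wz": 0}]'

```text
clock: 11.0
eef_pos: [443.0, -265.9, 308.3]
tcp_rot: [179.8, 0.0, 3.2]
ft_force: [-1.2, -0.8, -0.8]
opening: 0.549
```

Run:
```python
from h import *
s=manip.sense();print(s['eef_pos'],s['tcp_rot'],s['ft_force'],s['opening'],s['joints'].round(1))
w=cam('wrist','w5');a=cam('scene');b=cam('top')
print([proj(w,[p]).round(1).tolist() for p in([446.6,-267,12],[593.5,-248.5,178.5],[593.5,-248.5,202])])
A=cv2.resize(a['color'][190:260,320:390],(400,400),interpolation=cv2.INTER_CUBIC)
cv2.imwrite('pics/p5.png',np.hstack([A,cv2.resize(w['color'][0:320,100:420],(400,400))]))
```

```text
[ 443.03829882 -265.93142553  308.25296974] [1.79794369e+02 2.77938129e-03 3.21581202e+00] [-1.17933078 -0.81748018 -0.84883568] 0.5491559008396026 [ 29.2  14.1  -4.  104.3   1.3  61.5 -62.1]
[[[318.9, 159.0]], [[306.7, 13.6]], [[305.5, 3.8]]]
```

View pics/p5.png

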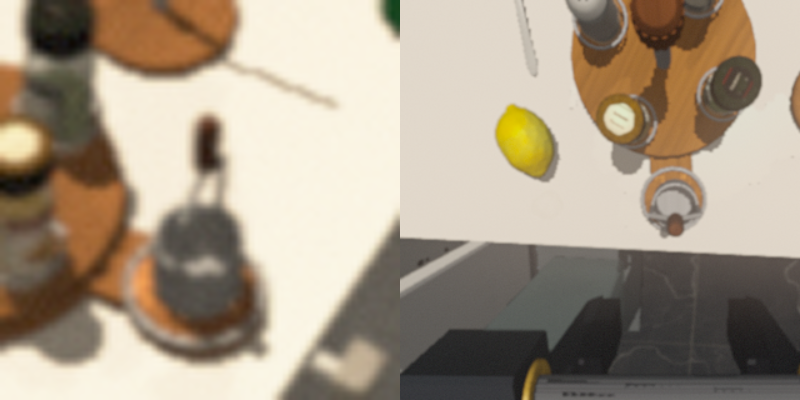

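The cup stands upright on the ledge, clear of the gripper. Next, go to the knob.

drive_tool --targets '[{"dx": 0.04, "dy": 0.005, "dz": 0, "wx": 0, "wy": 0, "wz": 0}, {"dx": 0.05, "dy": 0.005, "dz": 0, "wx": 0, "wy": 0, "wz": 0}, {"dx": 0.04, "dy": 0.004, "dz": 0, "wx": 0, "wy": 0, "wz": 0}, {"dx": 0, "dy": 0, "dz": -0.03, "wx": 0, "wy": 0, "wz": 0}, {"dx": 0, "dy": 0, "dz": 0, "wx": 0, "wy": 0, "wz": 0}]' --claw 0.7

```text
clock: 11.78
eef_pos: [573.2, -250.3, 270.0]
tcp_rot: [-180.0, 0.5, 3.1]
ft_force: [-0.4, 0.6, 0.3]
opening: 0.85
```

Run:
```python
from h import *
s=manip.sense();print(s['eef_pos'],s['tcp_rot'],s['opening'])
w=cam('wrist','w6');b=cam('top');h=cv2.cvtColor(w['color'],cv2.COLOR_BGR2HSV)
q=proj(w,[[593.5,-248.5,202],[593.5,-248.5,155]]);print(q)
m=cv2.inRange(h,(0,90,15),(12,255,120));n,l,st,c=cv2.connectedComponentsWithStats(m)
for i in range(1,n):
    if st[i][4]>150:print(st[i],c[i].round(1),onz(w,*c[i],190).round(1))
```

```text
[ 573.19893629 -250.29411527  269.96678217] [-179.98605413    0.5294749     3.13186378] 0.8500718919353276
[[317.3996344  189.80005142]
 [317.72476074 174.69030039]]
[ 295  156   43   50 1449] [316.5 181.8] [ 596.3 -247.6  190. ]
```

drive_tool --targets '[{"dx": 0.02, "dy": 0.002, "dz": 0, "wx": 0, "wy": -0.5, "wz": 0}, {"dx": 0.001, "dy": 0, "dz": -0.03, "wx": 0, "wy": 0, "wz": 0}, {"dx": 0, "dy": 0, "dz": -0.025, "wx": 0, "wy": 0, "wz": 0}, {"dx": 0, "dy": 0, "dz": 0, "wx": 0, "wy": 0, "wz": 0}, {"dx": 0, "dy": 0, "dz": 0, "wx": 0, "wy": 0, "wz": 0}]'

```text
clock: 12.5
eef_pos: [597.6, -251.8, 225.1]
tcp_rot: [179.6, -0.8, 2.9]
ft_force: [0.1, -0.2, -1.0]
opening: 0.852
```

drive_tool --targets '[{"dx": -0.003, "dy": 0.004, "dz": -0.025, "wx": 0.3, "wy": 0.7, "wz": 0}, {"dx": 0, "dy": 0, "dz": -0.015, "wx": 0, "wy": 0, "wz": 0}, {"dx": 0, "dy": 0, "dz": 0, "wx": 0, "wy": 0, "wz": 0}, {"dx": 0, "dy": 0, "dz": 0, "wx": 0, "wy": 0, "wz": 0}]'

```text
clock: 13.0
eef_pos: [594.9, -247.9, 184.1]
tcp_rot: [179.9, -0.2, 2.9]
ft_force: [0.8, -0.2, 0.3]
opening: 0.851
```

drive_tool --targets '[{"dx": 0, "dy": 0, "dz": -0.011, "wx": 0, "wy": 0, "wz": 0}, {"dx": 0, "dy": 0, "dz": 0, "wx": 0, "wy": 0, "wz": 0}, {"dx": 0, "dy": 0, "dz": 0, "wx": 0, "wy": 0, "wz": 0}]'

```text
clock: 13.38
eef_pos: [595.3, -248.1, 172.9]
tcp_rot: [179.9, -0.3, 2.9]
ft_force: [-0.2, 0.3, 0.5]
opening: 0.851
```

drive_tool --targets '[{"dx": 0, "dy": 0, "dz": 0, "wx": 0, "wy": 0, "wz": 0}, {"dx": 0, "dy": 0, "dz": 0, "wx": 0, "wy": 0, "wz": 0}, {"dx": 0, "dy": 0, "dz": 0, "wx": 0, "wy": 0, "wz": 0}, {"dx": 0, "dy": 0, "dz": 0, "wx": 0, "wy": 0, "wz": 0}, {"dx": 0, "dy": 0, "dz": 0, "wx": 0, "wy": 0, "wz": 0}]' --claw -1

```text
clock: 14.0
eef_pos: [595.6, -247.2, 173.5]
tcp_rot: [179.9, -0.3, 2.9]
ft_force: [-0.9, 3.5, 0.9]
opening: 0.354
```

drive_tool --targets '[{"dx": 0, "dy": 0, "dz": 0, "wx": 0, "wy": 0, "wz": 0}, {"dx": 0, "dy": 0, "dz": 0, "wx": 0, "wy": 0, "wz": 0}, {"dx": 0, "dy": 0, "dz": 0, "wx": 0, "wy": 0, "wz": 0}]'

```text
clock: 14.38
eef_pos: [595.6, -247.2, 173.5]
tcp_rot: [179.9, -0.3, 2.9]
ft_force: [-0.4, 0.2, -0.1]
opening: 0.351
```

drive_tool --targets '[{"dx": 0, "dy": 0, "dz": 0, "wx": 0, "wy": 0, "wz": 3}, {"dx": 0, "dy": 0, "dz": 0, "wx": 0, "wy": 0, "wz": 6}, {"dx": 0, "dy": 0, "dz": 0, "wx": 0, "wy": 0, "wz": 8}, {"dx": 0, "dy": 0, "dz": 0, "wx": 0, "wy": 0, "wz": 8}, {"dx": 0, "dy": 0, "dz": 0, "wx": 0, "wy": 0, "wz": 5}]'

```text
clock: 15.0
eef_pos: [595.4, -246.5, 173.5]
tcp_rot: [180.0, -0.3, 33.8]
ft_force: [-0.7, 0.8, 0.7]
opening: 0.35
```

```bash
cat > ang.py <<'E'
from h import *
s=manip.sense();print(s['eef_pos'].round(1),s['tcp_rot'].round(1),s['ft_force'].round(1),s['ft_torque'].round(2),s['opening'],s['joints'].round(1))
E
python3 ang.py
```

```text
[ 595.4 -246.5  173.5] [180.   -0.3  33.8] [-0.7  0.8  0.7] [ 0.31  0.07 -0.01] 0.3499421982359436 [ 27.2  35.5 -12.4  92.1   8.7  53.2 -44.4]
```

drive_tool --targets '[{"dx": 0, "dy": 0, "dz": 0, "wx": 0, "wy": 0, "wz": 7}, {"dx": 0, "dy": -0.0005, "dz": 0, "wx": 0, "wy": 0, "wz": 8}, {"dx": 0, "dy": 0, "dz": 0, "wx": 0, "wy": 0, "wz": 8}, {"dx": 0, "dy": 0, "dz": 0, "wx": 0, "wy": 0, "wz": 8}, {"dx": 0, "dy": 0, "dz": 0, "wx": 0, "wy": 0, "wz": 8}]'

```text
clock: 15.62
eef_pos: [594.5, -245.8, 173.5]
tcp_rot: [-179.9, -0.3, 74.1]
ft_force: [-1.4, 1.2, 0.6]
opening: 0.347
```

drive_tool --targets '[{"dx": 0, "dy": 0, "dz": 0, "wx": 0, "wy": 0, "wz": 8}, {"dx": 0, "dy": 0, "dz": 0, "wx": 0, "wy": 0, "wz": 8}, {"dx": 0, "dy": 0, "dz": 0, "wx": 0, "wy": 0, "wz": 8}, {"dx": 0, "dy": 0, "dz": 0, "wx": 0, "wy": 0, "wz": 5}, {"dx": 0, "dy": 0, "dz": 0, "wx": 0, "wy": 0, "wz": 0}]'

```text
clock: 16.25
eef_pos: [593.8, -245.8, 173.5]
tcp_rot: [-179.8, -0.4, 104.0]
ft_force: [-1.1, 1.4, 0.7]
opening: 0.357
```

```bash
python3 ang.py
```

```text
[ 593.8 -245.8  173.5] [-179.8   -0.4  104. ] [-1.1  1.4  0.7] [ 0.3  -0.09  0.05] 0.35655461351207224 [ 38.2  38.2 -28.9  91.2  20.7  56.4  16.7]
```

Run:
```python
from h import *
a=cam('scene');b=cam('top','t7');w=cam('wrist','w7')
A=cv2.resize(a['color'][160:270,295:405],(400,400),interpolation=cv2.INTER_CUBIC)
B=cv2.resize(b['color'][140:270,255:385],(400,400),interpolation=cv2.INTER_CUBIC)
C=cv2.resize(w['color'],(320,200));D=np.zeros((200,800,3),np.uint8);D[:,:320]=C
cv2.imwrite('pics/p7.png',np.vstack([np.hstack([A,B]),D]))
```

```text
(no output)
```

View pics/p7.png

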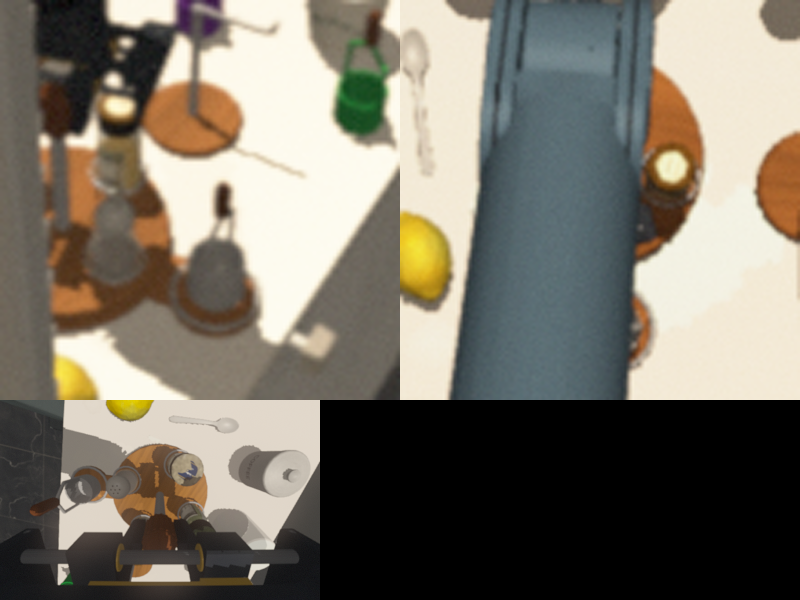

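Shaker is at scene crop (115,262), close to the ledge but not at it yet. The yellow-capped jar, a quarter turn ahead of it, is at top px (343,195). Computing the angle.

Run:
```python
from h import *
a=cam('scene');b=cam('top');w=cam('wrist')
def yel(c,box):
    x0,y0,x1,y1=box;h=cv2.cvtColor(c,cv2.COLOR_BGR2HSV)[y0:y1,x0:x1]
    m=cv2.inRange(h,(15,20,200),(35,140,255));n,l,s,ce=cv2.connectedComponentsWithStats(m);i=1+s[1:,4].argmax();print(s[i]);return ce[i]+[x0,y0]
L=np.array([446.5,-266.8]);
t0=cv2.imread('pics/t0.png')
for C in(np.array([593.3,-248.2]),np.array([594.5,-247.5])):
  f=np.degrees(np.arctan2(*(L-C)[::-1]))%360
  an=lambda P:np.degrees(np.arctan2(*(P[:2]-C)[::-1]))%360
  print('front',f,'r',np.hypot(*(L-C)))
  for im,box in((t0,(296,205,311,220)),(b['color'],(335,187,352,202))):
    u=yel(im,box);P=onz(b,*u,133);print(u,P,'yellow r',np.hypot(*(P[:2]-C)),'shaker',an(P)-90)
  for u,z in(((326.6,234.3),28),((326.1,214.2),118)):
    P=onz(a,*u,z);print('scene',P,np.hypot(*(P[:2]-C)),an(P))
  P=onz(b,293,175.5,118);print('t0 shaker top',an(P),np.hypot(*(P[:2]-C)))
# wrist closeup for a later view
cv2.imwrite('pics/w8.png',cv2.resize(w['color'][60:270,50:450],(800,420)))
```

```text
front 187.22106953555246 r 147.9736463023061
[ 2  2 10 10 77]
[302.81818182 211.41558442] [ 532.13250938 -217.60754803  133.        ] yellow r 68.39122770255506 shaker 63.428424752016184
[ 3  2 10 10 74]
[342.85135135 193.75675676] [ 577.19610861 -315.53512413  133.        ] yellow r 69.23405419292577 shaker 166.5497640272958
scene [ 524.08913332 -229.71516323   28.        ] 71.63681495710753 165.04647627208797
scene [ 529.19300749 -235.76311812  118.        ] 65.30223977561182 169.02089031699674
t0 shaker top 62.9588865601656 64.8523196222624
front 187.42975293262438 r 149.25310717033665
[ 2  2 10 10 77]
[302.81818182 211.41558442] [ 532.13250938 -217.60754803  133.        ] yellow r 69.1611348331039 shaker 64.39181370350985
[ 3  2 10 10 74]
[342.85135135 193.75675676] [ 577.19610861 -315.53512413  133.        ] yellow r 70.20115934311539 shaker 165.7300883727164
scene [ 524.08913332 -229.71516323   28.        ] 72.62224566729832 165.8243616624886
scene [ 529.19300749 -235.76311812  118.        ] 66.35327924912599 169.81164356413498
t0 shaker top 63.63414748010816 63.687710584598385
```

View pics/w8.png

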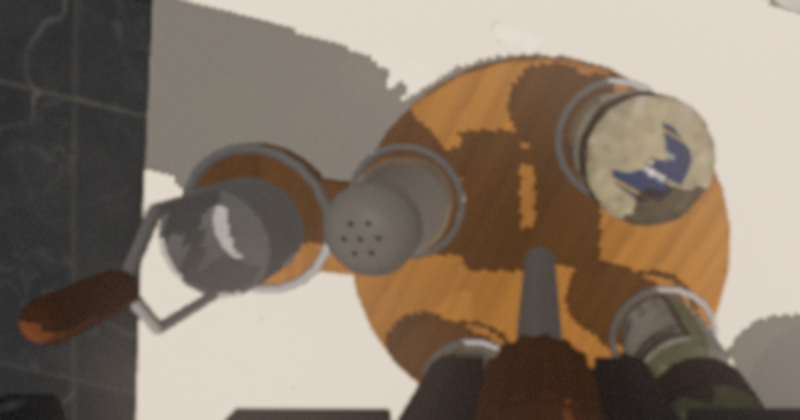

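Shaker's perforated top at wrist px (230.5,179), and the ledge rim centre at about (179,169). About 21° still to turn.

Run:
```python
from h import *
w=cam('wrist')
S=onz(w,230.5,179,118);L=onz(w,179,169,15)
# axis in wrist: post bottom at disc hidden; intersect post line: use knob/post visible centre at crop(540,250)->(320,185) unknown z
print(S,L)
for C in([593.3,-248.2],[594.5,-247.5],[594.5,-246.5]):
    C=np.array(C);an=lambda P:np.degrees(np.arctan2(*(P[:2]-C)[::-1]))%360
    print(an(S),np.hypot(*(S[:2]-C)),an(L),np.hypot(*(L[:2]-C)),an(L)-an(S))
```

```text
[ 527.04378639 -229.55779079  118.        ] [ 446.79938397 -264.10529985   15.        ]
164.2852325610323 68.82890240663322 186.19622737899994 147.36149110333866 21.910994817967634
165.10515718283713 69.8016018890331 186.41456547064487 148.63111369580434 21.30940828780774
165.9012947398104 69.55127035397891 186.79734851324972 148.74615476760496 20.89605377343932
```

drive_tool --targets '[{"dx": 0, "dy": 0, "dz": 0, "wx": 0, "wy": 0, "wz": 6}, {"dx": 0, "dy": 0, "dz": 0, "wx": 0, "wy": 0, "wz": 6}, {"dx": 0, "dy": 0, "dz": 0, "wx": 0, "wy": 0, "wz": 4}, {"dx": 0, "dy": 0, "dz": 0, "wx": 0, "wy": 0, "wz": 0}, {"dx": 0, "dy": 0, "dz": 0, "wx": 0, "wy": 0, "wz": 0}]'

```text
clock: 17.23
eef_pos: [593.4, -246.0, 173.5]
tcp_rot: [-179.7, -0.3, 120.2]
ft_force: [-1.5, 1.5, 1.6]
opening: 0.351
```

drive_tool --targets '[{"dx": 0, "dy": 0, "dz": 0, "wx": 0, "wy": 0, "wz": 4}, {"dx": 0, "dy": 0, "dz": 0, "wx": 0, "wy": 0, "wz": 1.2}, {"dx": 0, "dy": 0, "dz": 0, "wx": 0, "wy": 0, "wz": 0}, {"dx": 0, "dy": 0, "dz": 0, "wx": 0, "wy": 0, "wz": 0}]'

```text
clock: 17.73
eef_pos: [593.3, -246.0, 173.6]
tcp_rot: [-179.7, -0.3, 125.3]
ft_force: [-2.1, 0.8, 0.2]
opening: 0.347
```

```bash
python3 ang.py
python3 - <<'E'
from h import *
b=cam('top');w=cam('wrist','w9');a=cam('scene')
h=cv2.cvtColor(b['color'],cv2.COLOR_BGR2HSV)
m=cv2.inRange(h[178:225,320:365],(15,20,200),(35,140,255));n,l,s,ce=cv2.connectedComponentsWithStats(m)
for i in range(1,n):
  if s[i][4]>25:
    P=onz(b,*(ce[i]+[320,178]),133)
    for C in([593.3,-248.2],[594.5,-247.5]):print(s[i],P.round(1),(np.degrees(np.arctan2(*(P[:2]-C)[::-1]))-90)%360,np.hypot(*(P[:2]-C)))
A=cv2.resize(a['color'][180:260,300:380],(320,320),interpolation=cv2.INTER_CUBIC)
B=cv2.resize(w['color'][40:280,0:360],(480,320))
cv2.imwrite('pics/p9.png',np.hstack([A,B]))
E
```

```text
[ 593.3 -246.   173.6] [-179.7   -0.3  125.3] [-2.1  0.8  0.2] [ 0.35 -0.14 -0.01] 0.3474176562686817 [ 41.1  39.3 -33.6  91.   24.5  57.7  35.2]
[19  1 10 10 78] [ 602.8 -317.3  133. ] 187.81431860588253 69.78397855992979
[19  1 10 10 78] [ 602.8 -317.3  133. ] 186.76813951051037 70.32604554871553
[ 27   0  18  36 337] [ 582.7 -353.   133. ] 174.20523148563672 105.36044239240043
[ 27   0  18  36 337] [ 582.7 -353.   133. ] 173.59915723285434 106.18396450717114
```

View pics/p9.png

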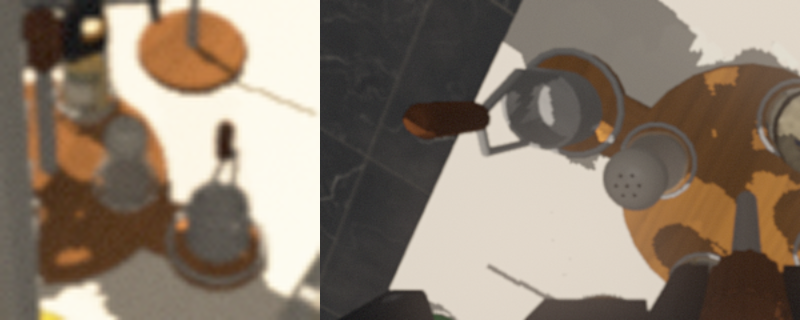

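Run:
```python
from h import *
w=cam('wrist');S=onz(w,230.3,178.8,118);L=onz(w,190,117,15);print(S,L)
for C in([593.3,-248.2],[594.5,-247.5],[594,-246.5]):
    C=np.array(C);an=lambda P:np.degrees(np.arctan2(*(P[:2]-C)[::-1]))%360
    print(an(S),an(L))
```

```text
[ 524.74696078 -255.2220771   118.        ] [ 447.46255418 -263.23755145   15.        ]
185.84856652220145 185.88706201324698
186.3172603137739 186.10916211880152
187.17832415836835 186.51610224893102
```

All the estimates put the shaker within about 1° of the ledge's direction, and the grip is holding. One still row, then hand in.

drive_tool --targets '[{"dx": 0, "dy": 0, "dz": 0, "wx": 0, "wy": 0, "wz": 0}, {"dx": 0, "dy": 0, "dz": 0, "wx": 0, "wy": 0, "wz": 0}]'

```text
clock: 18.18
eef_pos: [593.3, -246.0, 173.6]
tcp_rot: [-179.7, -0.3, 125.3]
ft_force: [-1.8, 0.5, 1.4]
opening: 0.354
```

```bash
python3 ang.py; python3 -c "
from rig import manip
print(manip.close_job())"
```

```text
[ 593.3 -246.   173.6] [-179.7   -0.3  125.3] [-1.8  0.5  1.4] [ 0.33 -0.15  0.04] 0.35400427553105984 [ 41.1  39.3 -33.6  91.   24.5  57.7  35.3]
the job is handed in; nothing more can be done
None
```

I lifted the steel cup off its hook, stood it on the ledge and let go. I then turned the carousel about 122° anticlockwise by the knob and handed the job in at about 18 s, with the knob still gripped and the arm still.

- **Cup:** the last pictures show it upright and free on the ledge, within about 3 mm of the middle.
- **Shaker:** at the end it pointed at 186.8–187.8° (top camera) against about 187.3° for the ledge. In the wrist camera the two agreed to within 0.7°.
- **Disagreement:** the wrist camera put both directions about 1° lower than the top camera did, and the axis position was only sure to about 1–2 mm. The shaker's final angle is therefore good to about 1°.
- **Lowering the cup:** the arm drifted about 3 mm and did not follow the small moves at first. I corrected this before letting go.
- **Other things:** nothing else on the worktop looked disturbed in the pictures I viewed, but I did not measure the lemon, spoon, mug or checked cup at the end.

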